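Lower the drawing lamp one hole on its telescoping stand

TASK

Lower the drawing lamp to the next hole of its telescoping stand: squeeze the sprung button on the sleeve to free it, bring the sleeve down off its hole, let the button go and push the sleeve gently down until it clicks into the next hole and stops, with the button sprung fully out again. Do not run past that hole, never force the sleeve against the pin, and leave the jars, cup, pot, brush and sketchbook where they are.

Things in the scene. Friction and masses are not known exactly. Their poses are not given: they have to be found in the camera images.
- stand: table-top lamp stand, fixed to the table: three splayed black legs, feet 140 mm from the axis, low hub (top 48 mm above the table), and a 14 mm square steel post up its vertical axis. Origin on the axis at table level; z up; its +x points to the side the button is on, its +y to the side the lamp arm is on
- post: the fixed 14 mm square steel post inside the sleeve, same origin and axes as the stand. It carries a column of locking holes, hidden inside the sleeve
- sleeve: upper tube of the stand, the part to lower: square aluminium tube 34 x 34 mm, 185 mm long, black solid top cap, sliding down over the post; it does not turn. Origin on its axis at its lower end (135 mm above the table at the start); axes as the stand. With its lamp it weighs 0.3 to 0.5 kg. Unlocked it stays where it is left; it takes 2 to 8 N of downward push to slide, more to lift
- sleeve_top (a point): centre of the flat top cap of the sleeve (34 x 34 mm), the place to push down on; 320 mm above the table at the start
- button_face (a point): centre of the outer face of the round push button, 18 mm across, on the sleeve's +x face, 29 mm below the top cap; it rides with the sleeve. Out, it stands 8.5 mm proud (42.5 mm over button and sleeve); fully pressed 1 mm (35 mm). It can be pinched from above, one finger on it and one on the sleeve's opposite face
- lamp (a point): centre of the black lamp head's upper face (the lamp is 90 mm across, on a 12 mm arm), 155 mm out on the sleeve's +y side and 93 mm below the top cap; a fitting rises 28 mm above this point. It moves with the sleeve; nothing to do to it
- button (a joint): travel of the button, m: 0 fully out (pin locked in a hole), 0.0075 fully pressed; spring 3.6 to 10 N. Pressing draws the pin out of the hole, clear from 0.005. Let go between holes, the pin rides on the post and the button stays at 0.005; over a hole it springs out to 0 and locks. Pushing the sleeve while locked only loads the pin, which must never bear over 25 N
- slide (a joint): how far the sleeve has come down, m: 0 at the start (locked in its upper hole; 1.5 mm of play either way in each hole); the next hole lies between 0.040 and 0.070, different every time and not visible; below it there is no other; 0.084 is the end of travel. Released at 0.008 or more, the pin does not fall back into the first hole
- jar_a: closed glass paint jar with a white screw lid, 48 mm across, 62 mm high; origin at the centre of its underside; a bystander
- jar_b: closed glass paint jar with a white screw lid, 48 mm across, 62 mm high; origin at the centre of its underside; a bystander
- jar_c: closed glass paint jar with a white screw lid, 48 mm across, 62 mm high; origin at the centre of its underside; a bystander
- jar_d: closed glass paint jar with a white screw lid, 48 mm across, 62 mm high; origin at the centre of its underside; a bystander
- cup_a: empty clear plastic cup, 72 mm across, 95 mm high; origin at the centre of its underside; a bystander
- brush_pot: white ceramic brush pot, 84 mm across, 100 mm high; origin at the centre of its underside; a bystander
- brush: paint brush lying on the table; a bystander
- sketchbook: closed sketchbook, 150 x 210 x 18 mm, lying on the table; origin at the centre of its underside; a bystander

How it is judged:
By the outcome, as a careful person would: the job done as asked, in the order asked, and still so for the second after the job is handed in, with the robot touching nothing.
It also fails if it takes over 38 s, if anything falls off the work surface, if the arm or the gripper's body presses on something with over 40 N, if the wrist force passes 120 N, or if a joint passes its speed limit or range.

ROBOT

A 6-joint arm with a two-finger parallel gripper is mounted at the origin on the work surface. World frame = base frame: x ahead of the robot, y to its left, z up, the work surface at z = 0. Lengths are in m, angles in degrees, forces in N, time in s.
With the tool pointing down it reaches from about 0.3 to 0.75 m from the base axis. Payload 8.5 kg.
Tool frame: the origin (TCP) lies between the finger pads; the fingertips stand env.finger_overhang ahead of it and the grasp point (between the pads) lies 2 mm behind it (env.finger_overhang is the distance from the TCP to the fingertips, in m); z points along the fingers, y is the line along which they close (so a half turn about z gives the same grasp; the last joint's range is limited). The gripper opens to 85 mm and grips with 20 to 120 N. Pads are 22 mm wide; open, the fingers measure 114 mm over their backs; the gripper's body (76 mm by 85 mm) begins 54 mm behind the grasp point. The pads swing forward as they close: fully open they stand 13 mm farther back than shut.
Start: joints at [52.466, 21.807, 74.336, -0, 83.858, -12.336], TCP at [0.234, 0.498, 0.248] pointing down, gripper open.
Joint ranges: [-178.18, 178.18], [-50.72, 133.34], [12.68, 142.11], [-81.47, 261.47], [9.98, 163.14], [-165.26, 165.26]. Speed limits (degrees/s): [136.94, 136.94, 180, 180, 180, 180].

INTERFACE

Orientations are given as a 3x3 rotation matrix whose columns are the frame's x, y, z axes.
In Python, from rig import env gives the robot as it stands. The module is installed in compiled form; this text tells all that it offers.
- The arm moves only by the tool jog_arm, never from a script. Its arguments are lists of equal length, an entry for each row: "hand": the finger opening in m, from 0 to 0.0854; "travel": the shift along the world's x, y, z in m, a list of three; "yaw": the turn about the world's z in rad. A call has exactly 5 rows; each row shifts and turns the commanded pose from where the row before left it; what a row does not reach is not made up. A row lasts 1/8 s, in which the tool goes at most 62.5 mm and 10.7 degrees, less where a joint would pass 70% of its speed; a pose out of reach is approached as far as the arm can. A call is refused whole if a number of a shift passes 0.0625 or a number of a turn 0.188, either way. A call with a gripper value outside its range is refused whole. The fingers move at their own pace and stop on an object; "grip_force" is the grip in N (left out, the last holds). Time passes only in rows, so rows that do not move let the fingers close, or fill a call up. It gives the time, the measured TCP pose, the force, the opening and the grip force at its end, in the units of the state.
- env.observe(): the state, without advancing time (a new reading comes with each control period).
- env.get_image(name): name is "scene" or "top"; returns the picture (480x640x3 uint8, red, green, blue); there is no depth.
- env.calibration(name): a dict with "fx", "fy", "cx", "cy" (pixels), "k1" (the pictures are not rectified: a ray, as slopes to the right and down, at radius r is drawn at 1 + k1 r^2 times it, then the intrinsics apply), "position" and "rotation" of the camera in the world. Camera axes: x right, y down, z forward; pixel columns grow to the right and rows downward; lengths in m; the calibration is good to about 2 mm. A picture is of the moment at which its call begins. calibration takes no time and is no camera call.
- env.close_job(): hands the job in; it is judged then, once.
The state is a dict: "time_s": time; "q": joint angles; "qvel": joint speeds; "joint_efforts": joint torques, N m; "position": TCP position; "tool_rot": TCP orientation; "ft_force": force on the tool from outside, world axes, zero at the start; "wrist_torque": the same for the moment, N m; "grip_width": finger opening in m; "gripper_force": force on a finger pad.
Only numpy, scipy, OpenCV 4.12 (cv2) and the standard library are available. Lean on these libraries where they do the work, as an engineer would, in place of code of your own. Each camera call takes 0.05 s, during which the arm holds its last target. There are 200 camera calls.

## Working session

There is one attempt and no reset: what is moved stays moved. The work goes in short steps, Python scripts to look and compute and a tool call to move; the robot and the scene stay as the last step left them, time stands still between calls to the robot, and variables do not carry over. Pictures are saved under pics/ and viewed, at most 10 in all, crops included, and the job is handed in when it is done.

Besides the shell and the picture viewer there is one more tool, called as a command line: name --pt "numbers of a row" for each row, then --argument value for the rest. jog_arm: Moves the arm, as the interface text tells. Its arguments: {"type":"object","properties":{"hand":{"type":"array"},"travel":{"type":"array"},"yaw":{"type":"array"},"grip_force":{"type":"number"}},"required":["hand","travel","yaw"]}

```bash
mkdir -p pics
python3 - <<'E'
from rig import env
import cv2
for n in("scene","top"):
    cv2.imwrite(f"pics/{n}0.png",env.get_image(n)[:,:,::-1]); print(n,env.calibration(n))
print(env.finger_overhang,env.observe())
E
```

```text
scene {'fx': 557.6083513183956, 'fy': 557.6083513183956, 'cx': 318.9503726434466, 'cy': 234.7103091397204, 'k1': -0.040837398592688916, 'position': array([1.04056184, 0.68657426, 1.11826853]), 'rotation': array([[-0.83082865,  0.38595368, -0.40095326],
       [ 0.55629679,  0.59672095, -0.57832343],
       [ 0.01605116, -0.70353669, -0.71047765]])}
top {'fx': 443.94528232384056, 'fy': 443.94528232384056, 'cx': 316.67659497113084, 'cy': 238.7226567056816, 'k1': -0.02806561404768675, 'position': array([ 0.28358682, -0.02481382,  1.28490668]), 'rotation': array([[-0.06041226, -0.97268837,  0.22411538],
       [-0.99817128,  0.05839466, -0.01562575],
       [ 0.00211184, -0.22464952, -0.97443734]])}
0.017 {'time_s': 0.1, 'q': array([ 5.24653088e+01,  2.18380744e+01,  7.43790435e+01, -1.92911042e-03,
        8.38558917e+01, -1.23346874e+01]), 'qvel': array([-0.01157706, -0.15535659, -0.15811955, -0.05390037, -0.0165    ,
        0.09663927]), 'joint_efforts': array([ 5.45350020e-03, -4.49217582e+01, -2.31658709e+01, -9.36941319e-05,
        3.64070736e-03,  1.78927814e-05]), 'position': array([0.23403542, 0.49746832, 0.24777269]), 'tool_rot': array([[-9.04828478e-01,  4.25775601e-01, -7.49784660e-04],
       [ 4.25776194e-01,  9.04827923e-01, -1.03086123e-03],
       [ 2.39510538e-04, -1.25199305e-03, -9.99999188e-01]]), 'ft_force': array([0.28003977, 0.66817953, 0.19323349]), 'wrist_torque': array([-0.01545367, -0.07381115, -0.00950139]), 'gripper_force': 0.0, 'grip_width': 0.08551271200254003}
```

View pics/scene0.png

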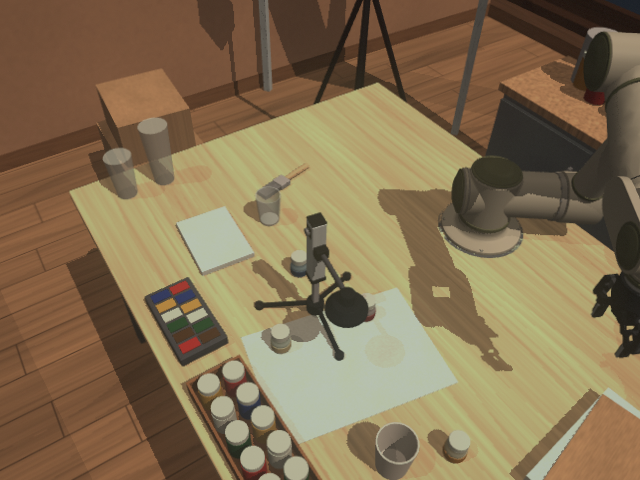

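View pics/top0.png

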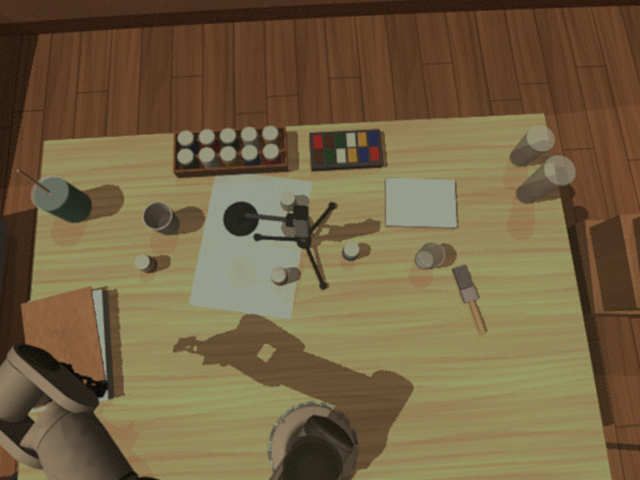

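The scene view shows the sleeve cap near (316,220) and the lamp near (347,307). The top view shows the cap near (300,213) and the lamp near (240,218). I'll enlarge both.

Run:
```python
import cv2,numpy as np
a=cv2.imread("pics/scene0.png")[200:320,280:380]; b=cv2.imread("pics/top0.png")[180:300,220:340]
a=cv2.resize(a[:, :80],None,fx=5,fy=5,interpolation=cv2.INTER_CUBIC); b=cv2.resize(b[15:75,0:100],None,fx=4,fy=4,interpolation=cv2.INTER_CUBIC)
a=np.vstack([a]); b=np.vstack([b,np.zeros((a.shape[0]-b.shape[0],400,3),np.uint8)])
cv2.imwrite("pics/crop.png",np.clip(np.hstack([a,b])*1.6,0,255).astype('uint8'))
```

```text
(no output)
```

View pics/crop.png

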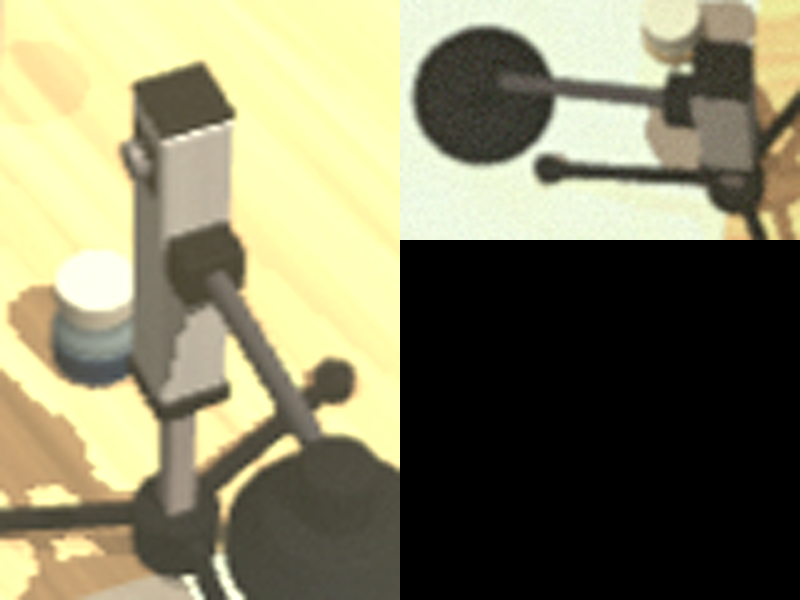

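Crop: in the scene part, the cap's corners are at (134,84), (203,64), (236,116), (162,138) and the button's face is near (133,156), on the left (world +x) side. In the top part, the cap centre is near (724,68), and the lamp disc is centred near (484,95).

```bash
cat > h.py <<'E'
from rig import env
import numpy as np, cv2
def at_z(n,px,z):
    c=env.calibration(n); K=np.array([[c["fx"],0,c["cx"]],[0,c["fy"],c["cy"]],[0,0,1]])
    p=cv2.undistortPoints(np.array(px,float).reshape(-1,1,2),K,np.array([c["k1"],0,0,0,0]),)[:,0]
    d=np.c_[p,np.ones(len(p))]@np.array(c["rotation"]).T; o=np.array(c["position"])
    return o+d*((z-o[2])/d[:,2])[:,None]
E
python3 - <<'E'
from h import *
np.set_printoptions(precision=4,suppress=True)
s=np.array([[134,84],[203,64],[236,116],[162,138]])/5+[280,200]-.4
P=at_z("scene",s,.32);print(P,P.mean(0),np.linalg.norm(np.diff(P[[0,1,2,3,0]],axis=0),axis=1))
for i,j in((0,1),(1,2),(2,3),(3,0)): e=P[j]-P[i]; print(np.degrees(np.arctan2(e[1],e[0])))
print("button",at_z("scene",np.array([[133,156]])/5+[280,200]-.4,.291))
t=lambda q:(np.array(q)-[400,0])/4+[220,195]-.4
print("captop",at_z("top",t([[724,68]]),.32),"corners",at_z("top",t([[693,40],[750,38],[752,96],[695,98]]),.32))
print("lamp",at_z("top",t([[484,95]]),.227))
E
```

```text
[[ 0.5822 -0.022   0.32  ]
 [ 0.5512 -0.0165  0.32  ]
 [ 0.5573  0.0169  0.32  ]
 [ 0.59    0.0112  0.32  ]] [ 0.5702 -0.0026  0.32  ] [0.0314 0.034  0.0332 0.034 ]
170.02164423229473
79.69262034207091
-9.957731191021058
-103.2726867403642
button [[ 0.5898 -0.011   0.291 ]]
captop [[ 0.5705 -0.0078  0.32  ]] corners [[ 0.5881  0.0089  0.32  ]
 [ 0.5874 -0.0234  0.32  ]
 [ 0.5532 -0.0227  0.32  ]
 [ 0.554   0.0094  0.32  ]]
lamp [[0.5898 0.1429 0.227 ]]
```

jog_arm --hand '[0.085, 0.085, 0.085, 0.085, 0.085]' --pt "0.03 -0.03 0.034" --pt "0.03 -0.03 0.034" --pt "0.03 -0.03 0.034" --pt "0.03 -0.03 0.034" --pt "0.03 -0.03 0.034" --yaw '[-0.129, -0.129, -0.129, -0.129, -0.129]' --grip_force 20

```text
time_s: 0.72
position: [0.3848, 0.3465, 0.4192]
tool_rot: [[-0.463, 0.886, -0.001], [0.886, 0.463, -0.0], [0.0, -0.001, -1.0]]
ft_force: [0.2, 0.0, -0.6]
grip_width: 0.0851
gripper_force: 0.0
```

jog_arm --hand '[0.085, 0.085, 0.085, 0.085, 0.085]' --pt "0.023 -0.044 0" --pt "0.023 -0.044 0" --pt "0.023 -0.044 0" --pt "0.023 -0.044 0" --pt "0.023 -0.044 0" --yaw '[-0.129, -0.129, -0.129, -0.129, -0.129]'

```text
time_s: 1.35
position: [0.4996, 0.1261, 0.418]
tool_rot: [[0.163, 0.987, -0.001], [0.987, -0.163, 0.0], [-0.0, -0.001, -1.0]]
ft_force: [-0.2, 1.2, -0.4]
grip_width: 0.085
gripper_force: 0.0
```

jog_arm --hand '[0.085, 0.085, 0.085, 0.085, 0.085]' --pt "0.023 -0.044 0" --pt "0.023 -0.044 0" --pt "0.023 -0.044 0" --pt "0 0 0" --pt "0 0 0" --yaw '[0, 0, 0, 0, 0]'

```text
time_s: 1.98
position: [0.568, -0.0041, 0.4181]
tool_rot: [[0.158, 0.987, -0.001], [0.987, -0.158, 0.0], [0.0, -0.001, -1.0]]
ft_force: [-1.3, -0.4, 0.8]
grip_width: 0.0855
gripper_force: 0.0
```

jog_arm --hand '[0.085, 0.085, 0.085, 0.085, 0.085]' --pt "0.002 -0.001 -0.03" --pt "0 0 -0.03" --pt "0 0 -0.03" --pt "0 0 -0.03" --pt "0 0 -0.01" --yaw '[0, 0, 0, 0, 0]'

```text
time_s: 2.6
position: [0.5694, -0.0041, 0.2873]
tool_rot: [[0.157, 0.988, -0.002], [0.988, -0.157, 0.001], [0.0, -0.002, -1.0]]
ft_force: [0.4, -0.8, 0.4]
grip_width: 0.0848
gripper_force: 0.0
```

Run:
```python
from h import *
a=env.get_image("scene")[150:270,260:380,::-1]; b=env.get_image("top")[170:270,250:350,::-1]
cv2.imwrite("pics/c2.png",np.clip(np.hstack([cv2.resize(i,(400,400),interpolation=cv2.INTER_CUBIC) for i in(a,b)])*1.6,0,255).astype('uint8'))
o=env.observe();print(o["position"],o["ft_force"],o["grip_width"])
```

```text
[ 0.56984023 -0.0045802   0.28829519] [ 0.72935274 -0.31009744  0.89858927] 0.08502165137433479
```

View pics/c2.png

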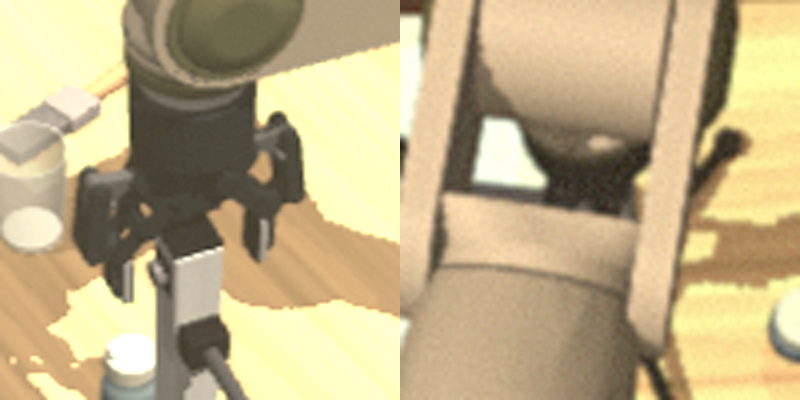

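The fingers straddle the sleeve, with the button at (157,272) on the line between pad centres (126,280) and (263,240). The pads swing forward as they close, so I'll raise the hand about 4 mm.

jog_arm --hand '[0.05, 0.05, 0.05, 0.05, 0.05]' --pt "0 0 0.004" --pt "0 0 0" --pt "0 0 0" --pt "0 0 0" --pt "0 0 0" --yaw '[0, 0, 0, 0, 0]' --grip_force 20

```text
time_s: 3.32
position: [0.5702, -0.0054, 0.2923]
tool_rot: [[0.158, 0.987, -0.0], [0.987, -0.158, 0.0], [0.0, -0.0, -1.0]]
ft_force: [-0.2, -1.0, 1.1]
grip_width: 0.0499
gripper_force: 0.0
```

Run:
```python
from h import *
a=env.get_image("scene")[190:265,280:355,::-1]
cv2.imwrite("pics/c3.png",np.clip(cv2.resize(a,(600,600),interpolation=cv2.INTER_CUBIC)*1.7,0,255).astype('uint8'))
o=env.observe();print(o["position"],o["ft_force"],o["grip_width"])
```

```text
[ 0.5701704 -0.0053733  0.2922869] [ 0.55250408 -0.61981268 -0.65909261] 0.05000298823297975
```

View pics/c3.png

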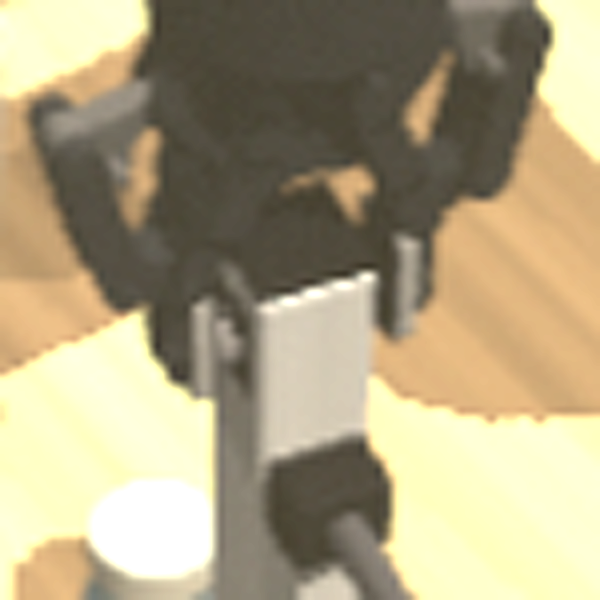

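The left pad (205,345) is level with the button (230,340), and the right pad is just off the opposite face. Closing gently.

jog_arm --hand '[0.046, 0.043, 0.04, 0.037, 0.036]' --pt "0 0 0" --pt "0 0 0" --pt "0 0 0" --pt "0 0 0" --pt "0 0 0" --yaw '[0, 0, 0, 0, 0]' --grip_force 20

```text
time_s: 4.0
position: [0.5701, -0.0054, 0.2927]
tool_rot: [[0.158, 0.987, 0.001], [0.987, -0.158, -0.0], [-0.0, 0.001, -1.0]]
ft_force: [1.0, -0.6, 3.3]
grip_width: 0.0363
gripper_force: 8.7
```

jog_arm --hand '[0.034, 0.032, 0.03, 0.03, 0.03]' --pt "0 0 0" --pt "0 0 0" --pt "0 0 0" --pt "0 0 0" --pt "0 0 0" --yaw '[0, 0, 0, 0, 0]'

```text
time_s: 4.62
position: [0.5695, -0.0052, 0.2922]
tool_rot: [[0.158, 0.987, -0.002], [0.987, -0.158, 0.0], [-0.0, -0.002, -1.0]]
ft_force: [-5.4, -0.2, 3.8]
grip_width: 0.0352
gripper_force: 21.1
```

jog_arm --hand '[0.03, 0.03, 0.03, 0.03, 0.03]' --pt "0 0 -0.001" --pt "0 0 -0.002" --pt "0 0 -0.002" --pt "0 0 -0.002" --pt "0 0 -0.002" --yaw '[0, 0, 0, 0, 0]'

```text
time_s: 5.25
position: [0.5695, -0.0053, 0.2832]
tool_rot: [[0.158, 0.987, -0.002], [0.987, -0.158, 0.0], [-0.0, -0.002, -1.0]]
ft_force: [-6.3, 0.5, 3.9]
grip_width: 0.0347
gripper_force: 21.1
```

jog_arm --hand '[0.03, 0.03, 0.03, 0.03, 0.03]' --pt "0 0 -0.003" --pt "0 0 -0.004" --pt "0 0 -0.004" --pt "0 0 -0.002" --pt "0 0 0" --yaw '[0, 0, 0, 0, 0]'

```text
time_s: 5.88
position: [0.5695, -0.0052, 0.2699]
tool_rot: [[0.158, 0.987, -0.002], [0.987, -0.158, 0.0], [-0.0, -0.002, -1.0]]
ft_force: [-3.9, -0.0, 1.4]
grip_width: 0.035
gripper_force: 21.2
```

jog_arm --hand '[0.036, 0.038, 0.041, 0.05, 0.06]' --pt "0 0 0" --pt "0 0 0" --pt "0 0 0" --pt "0 0 0" --pt "0 0 0" --yaw '[0, 0, 0, 0, 0]'

```text
time_s: 6.5
position: [0.5701, -0.0053, 0.2703]
tool_rot: [[0.158, 0.987, -0.0], [0.987, -0.158, 0.0], [0.0, -0.0, -1.0]]
ft_force: [0.6, 0.2, -0.5]
grip_width: 0.0597
gripper_force: 0.0
```

Run:
```python
from h import *
a=env.get_image("scene")[190:290,280:380,::-1]; b=cv2.imread("pics/scene0.png")[190:290,280:380]
cv2.imwrite("pics/c4.png",np.clip(np.hstack([cv2.resize(i,(400,400),interpolation=cv2.INTER_CUBIC) for i in(a,b)])*1.6,0,255).astype('uint8'))
```

```text
(no output)
```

View pics/c4.png

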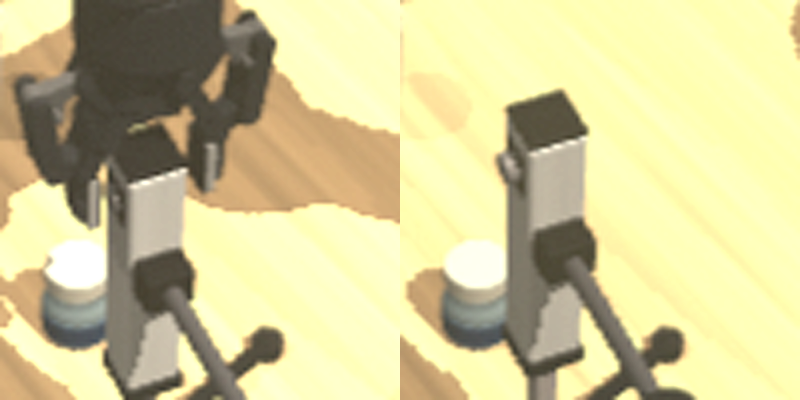

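The sleeve is about 22 mm lower, and the button is part-out on the post. Next I raise the hand, close the fingers and press on the cap.

jog_arm --hand '[0.065, 0.065, 0.065, 0.065, 0.0]' --pt "0 0 0.015" --pt "0 0 0.025" --pt "0 0 0.026" --pt "0 0 0" --pt "0 0 0" --yaw '[0, 0, 0, 0, 0]'

```text
time_s: 7.18
position: [0.5699, -0.0053, 0.3353]
tool_rot: [[0.158, 0.987, -0.002], [0.987, -0.158, 0.0], [0.0, -0.002, -1.0]]
ft_force: [-0.5, -0.5, -0.4]
grip_width: 0.0482
gripper_force: 0.0
```

jog_arm --hand '[0, 0, 0, 0, 0]' --pt "0 0 0" --pt "0 0 0" --pt "0 0 0" --pt "0 0 -0.005" --pt "0 0 -0.005" --yaw '[0, 0, 0, 0, 0]'

```text
time_s: 7.8
position: [0.5701, -0.0053, 0.3258]
tool_rot: [[0.158, 0.987, -0.0], [0.987, -0.158, 0.0], [0.0, -0.0, -1.0]]
ft_force: [0.3, -0.8, -0.1]
grip_width: -0.0001
gripper_force: 0.0
```

Contact is expected at a TCP height of about 0.315, so I'll approach slowly.

jog_arm --hand '[0, 0, 0, 0, 0]' --pt "0 0 -0.002" --pt "0 0 -0.002" --pt "0 0 -0.002" --pt "0 0 -0.002" --pt "0 0 -0.002" --yaw '[0, 0, 0, 0, 0]'

```text
time_s: 8.43
position: [0.5702, -0.0054, 0.3162]
tool_rot: [[0.158, 0.987, 0.0], [0.987, -0.158, -0.0], [-0.0, 0.0, -1.0]]
ft_force: [-0.2, 0.4, 0.0]
grip_width: 0.0002
gripper_force: 0.0
```

jog_arm --hand '[0, 0, 0, 0, 0]' --pt "0 0 -0.0005" --pt "0 0 -0.0005" --pt "0 0 -0.0005" --pt "0 0 -0.0005" --pt "0 0 -0.0005" --yaw '[0, 0, 0, 0, 0]'

```text
time_s: 9.05
position: [0.5702, -0.0054, 0.3138]
tool_rot: [[0.158, 0.987, -0.0], [0.987, -0.158, 0.0], [0.0, -0.0, -1.0]]
ft_force: [-0.4, -0.4, 0.5]
grip_width: -0.0001
gripper_force: 0.0
```

jog_arm --hand '[0, 0, 0, 0, 0]' --pt "0 0 -0.0005" --pt "0 0 -0.0005" --pt "0 0 -0.0005" --pt "0 0 -0.0005" --pt "0 0 -0.0005" --yaw '[0, 0, 0, 0, 0]'

```text
time_s: 9.68
position: [0.5702, -0.0053, 0.3119]
tool_rot: [[0.158, 0.987, 0.001], [0.987, -0.158, -0.0], [-0.0, 0.001, -1.0]]
ft_force: [-1.0, 0.4, 4.3]
grip_width: 0.0001
gripper_force: 2.2
```

jog_arm --hand '[0, 0, 0, 0, 0]' --pt "0 0 -0.0005" --pt "0 0 -0.0005" --pt "0 0 -0.0005" --pt "0 0 -0.0005" --pt "0 0 -0.0005" --yaw '[0, 0, 0, 0, 0]'

```text
time_s: 10.3
position: [0.5702, -0.0054, 0.3088]
tool_rot: [[0.158, 0.987, 0.0], [0.987, -0.158, 0.0], [0.0, 0.0, -1.0]]
ft_force: [-0.8, 1.1, 3.9]
grip_width: -0.0002
gripper_force: 1.9
```

Contact: the sleeve slides at about 4 N, with slide about 25 mm. I'll take 8 mm more in the safe zone, then go in fine steps with a stabilised image check of the button.

jog_arm --hand '[0, 0, 0, 0, 0]' --pt "0 0 -0.001" --pt "0 0 -0.002" --pt "0 0 -0.002" --pt "0 0 -0.002" --pt "0 0 -0.001" --yaw '[0, 0, 0, 0, 0]'

```text
time_s: 10.92
position: [0.5702, -0.0054, 0.3007]
tool_rot: [[0.158, 0.987, 0.0], [0.987, -0.158, 0.0], [0.0, 0.0, -1.0]]
ft_force: [-0.2, 0.4, 4.3]
grip_width: -0.0003
gripper_force: 2.0
```

```bash
cat > chk.py <<'E'
# stabilised patch round the button; TCP z gives the cap height
from h import *
import sys,os
c=env.calibration("scene"); img=env.get_image("scene"); z=env.observe()["position"][2]
K=np.array([[c["fx"],0,c["cx"]],[0,c["fy"],c["cy"]],[0,0,1]]); R=np.array(c["rotation"]).T; o=np.array(c["position"])
def proj(p): return cv2.projectPoints(np.array([p],float),cv2.Rodrigues(R)[0],-R@o,K,np.array([c["k1"],0,0,0]))[0].ravel()
cap=z-.017; x=np.array([.988,-.156,0]); b=np.array([.570,-.0045,cap-.029])
q=proj(b+.0255*x); g=cv2.getRectSubPix(img,(24,24),tuple(map(float,q+[-1,0]))).astype(float)
print("z",round(z,4),"px",q.round(1),"Fz",env.observe()["ft_force"].round(1))
if os.path.exists("ref.npy"):
    d=np.abs(g-np.load("ref.npy")).mean(2); print("diff 8x8 centre %.1f  whole %.1f"%(d[8:17,6:16].mean(),d.mean()))
np.save("ref.npy",g); big=cv2.resize(g[:,:,::-1].astype('uint8'),(400,400),interpolation=cv2.INTER_CUBIC)
if len(sys.argv)>1: cv2.imwrite(sys.argv[1],np.clip(big*1.7,0,255).astype('uint8'))
E
python3 chk.py pics/c5.png
```

```text
z 0.3006 px [304.7 244.5] Fz [0.1 0.7 3. ]
```

View pics/c5.png

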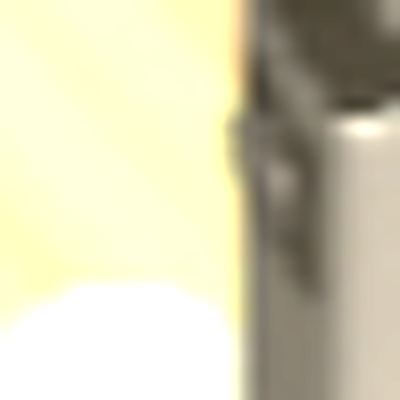

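The patch shows the button barely proud at (240,140). When it springs out it will darken the bright area just to its left, so I'll track that brightness.

jog_arm --hand '[0, 0, 0, 0, 0]' --pt "0 0 -0.0004" --pt "0 0 -0.0005" --pt "0 0 -0.0005" --pt "0 0 -0.0004" --pt "0 0 0" --yaw '[0, 0, 0, 0, 0]'

```text
time_s: 11.6
position: [0.5701, -0.0054, 0.2986]
tool_rot: [[0.158, 0.987, -0.001], [0.987, -0.158, 0.0], [0.0, -0.001, -1.0]]
ft_force: [0.1, 0.2, 1.3]
grip_width: 0.0004
gripper_force: 0.5
```

```bash
sed -i 's/^np.save/print("cols 9-16 rows 6-10:",g[6:11,9:17].mean((0,2)).round());np.save/' chk.py; python3 chk.py
```

```text
z 0.2986 px [304.7 245.1] Fz [-0.5 -0.1  0.7]
diff 8x8 centre 4.3  whole 2.2
cols 9-16 rows 6-10: [166. 166. 167. 161. 123.  80.  78.  70.]
```

jog_arm --hand '[0, 0, 0, 0, 0]' --pt "0 0 -0.0004" --pt "0 0 -0.0004" --pt "0 0 -0.0004" --pt "0 0 -0.0004" --pt "0 0 -0.0004" --yaw '[0, 0, 0, 0, 0]'

```text
time_s: 12.28
position: [0.5701, -0.0053, 0.2971]
tool_rot: [[0.158, 0.987, 0.0], [0.987, -0.158, -0.0], [-0.0, 0.0, -1.0]]
ft_force: [-1.2, 0.2, 3.2]
grip_width: -0.0001
gripper_force: 2.0
```

```bash
python3 chk.py
```

```text
z 0.297 px [304.7 245.7] Fz [-1.4  0.2  3.1]
diff 8x8 centre 2.7  whole 1.6
cols 9-16 rows 6-10: [166. 166. 165. 150. 114.  79.  76.  67.]
```

jog_arm --hand '[0, 0, 0, 0, 0]' --pt "0 0 -0.0004" --pt "0 0 -0.0004" --pt "0 0 -0.0004" --pt "0 0 -0.0004" --pt "0 0 -0.0004" --yaw '[0, 0, 0, 0, 0]'

```text
time_s: 12.95
position: [0.5701, -0.0053, 0.295]
tool_rot: [[0.158, 0.987, -0.0], [0.987, -0.158, 0.0], [0.0, -0.0, -1.0]]
ft_force: [-1.5, 0.3, 4.2]
grip_width: -0.0006
gripper_force: 1.9
```

```bash
python3 chk.py
```

```text
z 0.2949 px [304.7 246.3] Fz [-1.9 -0.   3.2]
diff 8x8 centre 2.3  whole 1.7
cols 9-16 rows 6-10: [166. 166. 165. 152. 114.  79.  77.  65.]
```

jog_arm --hand '[0, 0, 0, 0, 0]' --pt "0 0 -0.0004" --pt "0 0 -0.0004" --pt "0 0 -0.0004" --pt "0 0 -0.0004" --pt "0 0 -0.0004" --yaw '[0, 0, 0, 0, 0]'

```text
time_s: 13.62
position: [0.5701, -0.0053, 0.293]
tool_rot: [[0.158, 0.987, -0.0], [0.987, -0.158, 0.0], [-0.0, -0.0, -1.0]]
ft_force: [-1.2, 0.4, 4.0]
grip_width: -0.0003
gripper_force: 1.9
```

```bash
python3 chk.py
```

```text
z 0.2929 px [304.7 247. ] Fz [-2.1 -0.3  3.3]
diff 8x8 centre 1.8  whole 1.6
cols 9-16 rows 6-10: [167. 166. 165. 153. 118.  85.  80.  68.]
```

jog_arm --hand '[0, 0, 0, 0, 0]' --pt "0 0 -0.0004" --pt "0 0 -0.0004" --pt "0 0 -0.0004" --pt "0 0 -0.0004" --pt "0 0 -0.0004" --yaw '[0, 0, 0, 0, 0]'

```text
time_s: 14.3
position: [0.5702, -0.0053, 0.291]
tool_rot: [[0.158, 0.987, 0.0], [0.987, -0.158, -0.0], [-0.0, 0.0, -1.0]]
ft_force: [-2.7, 0.1, 3.7]
grip_width: -0.0001
gripper_force: 2.0
```

```bash
python3 chk.py
```

```text
z 0.2909 px [304.7 247.6] Fz [-2.5  0.3  3.3]
diff 8x8 centre 2.0  whole 1.7
cols 9-16 rows 6-10: [168. 167. 165. 152. 113.  79.  78.  66.]
```

jog_arm --hand '[0, 0, 0, 0, 0]' --pt "0 0 -0.0004" --pt "0 0 -0.0004" --pt "0 0 -0.0004" --pt "0 0 -0.0004" --pt "0 0 -0.0004" --yaw '[0, 0, 0, 0, 0]'

```text
time_s: 14.98
position: [0.5701, -0.0054, 0.289]
tool_rot: [[0.158, 0.987, -0.0], [0.987, -0.158, 0.0], [-0.0, -0.0, -1.0]]
ft_force: [-2.6, -0.4, 3.1]
grip_width: 0.0001
gripper_force: 1.7
```

```bash
python3 chk.py
```

```text
z 0.2889 px [304.7 248.2] Fz [-2.  -0.2  3.1]
diff 8x8 centre 2.2  whole 1.9
cols 9-16 rows 6-10: [168. 167. 165. 152. 114.  82.  78.  67.]
```

jog_arm --hand '[0, 0, 0, 0, 0]' --pt "0 0 -0.0004" --pt "0 0 -0.0004" --pt "0 0 -0.0004" --pt "0 0 -0.0004" --pt "0 0 -0.0004" --yaw '[0, 0, 0, 0, 0]'

```text
time_s: 15.65
position: [0.5703, -0.0054, 0.2871]
tool_rot: [[0.158, 0.987, 0.001], [0.987, -0.158, -0.0], [0.0, 0.001, -1.0]]
ft_force: [-0.4, 0.0, 3.9]
grip_width: -0.0
gripper_force: 1.9
```

```bash
python3 chk.py
```

```text
z 0.2871 px [304.7 248.8] Fz [-0.9  0.8  2.9]
diff 8x8 centre 10.7  whole 3.3
cols 9-16 rows 6-10: [169. 166. 150. 119. 103. 107.  88.  71.]
```

The button has sprung out (cols 11–12 darkened). I'll confirm with a picture.

```bash
python3 chk.py pics/c6.png
```

```text
z 0.2871 px [304.7 248.8] Fz [-0.5 -0.1  3.1]
diff 8x8 centre 0.4  whole 0.5
cols 9-16 rows 6-10: [169. 166. 150. 119. 103. 108.  88.  71.]
```

View pics/c6.png

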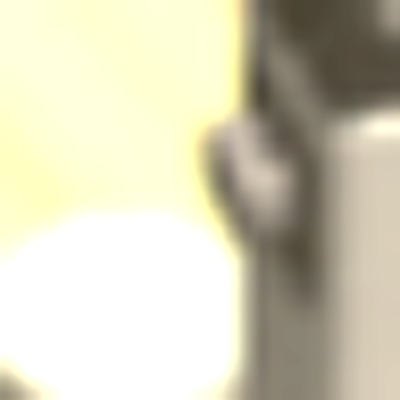

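jog_arm --hand '[0, 0, 0, 0, 0]' --pt "0 0 -0.0002" --pt "0 0 -0.0002" --pt "0 0 -0.0002" --pt "0 0 -0.0002" --pt "0 0 -0.0002" --yaw '[0, 0, 0, 0, 0]'

```text
time_s: 16.38
position: [0.5703, -0.0054, 0.2861]
tool_rot: [[0.158, 0.987, 0.0], [0.987, -0.158, -0.0], [-0.0, 0.0, -1.0]]
ft_force: [1.6, 0.6, 3.7]
grip_width: -0.0002
gripper_force: 1.9
```

The picture shows the button fully out at (225,170). I'll ease down to the stop in tiny steps.

jog_arm --hand '[0, 0, 0, 0, 0]' --pt "0 0 -0.0002" --pt "0 0 -0.0002" --pt "0 0 -0.0001" --pt "0 0 -0.0001" --pt "0 0 -0.0001" --yaw '[0, 0, 0, 0, 0]'

```text
time_s: 17.0
position: [0.5703, -0.0054, 0.2854]
tool_rot: [[0.158, 0.987, 0.0], [0.987, -0.158, -0.0], [0.0, 0.0, -1.0]]
ft_force: [2.1, -0.4, 4.4]
grip_width: 0.0003
gripper_force: 1.9
```

jog_arm --hand '[0, 0, 0, 0, 0]' --pt "0 0 -0.0001" --pt "0 0 -0.0001" --pt "0 0 -0.0001" --pt "0 0 -0.0001" --pt "0 0 -0.0001" --yaw '[0, 0, 0, 0, 0]'

```text
time_s: 17.62
position: [0.5702, -0.0054, 0.2849]
tool_rot: [[0.158, 0.987, 0.0], [0.987, -0.158, -0.0], [-0.0, 0.0, -1.0]]
ft_force: [3.7, -0.3, 3.9]
grip_width: -0.0001
gripper_force: 2.2
```

jog_arm --hand '[0, 0, 0, 0, 0]' --pt "0 0 -0.0001" --pt "0 0 -0.0001" --pt "0 0 -0.0001" --pt "0 0 -0.0001" --pt "0 0 -0.0001" --yaw '[0, 0, 0, 0, 0]'

```text
time_s: 18.25
position: [0.5702, -0.0054, 0.2848]
tool_rot: [[0.158, 0.987, 0.001], [0.987, -0.158, -0.0], [-0.0, 0.001, -1.0]]
ft_force: [2.0, -0.1, 6.4]
grip_width: -0.0006
gripper_force: 3.5
```

The sleeve has stopped: the height holds while the force rises to 6.4 N. Backing off.

jog_arm --hand '[0, 0, 0, 0, 0]' --pt "0 0 0.005" --pt "0 0 0.02" --pt "0 0 0.03" --pt "0 0 0.02" --pt "0 0 0" --yaw '[0, 0, 0, 0, 0]'

```text
time_s: 18.88
position: [0.57, -0.0053, 0.3599]
tool_rot: [[0.158, 0.987, 0.001], [0.987, -0.158, -0.0], [-0.0, 0.001, -1.0]]
ft_force: [-0.5, 0.1, -0.9]
grip_width: 0.0
gripper_force: 0.0
```

Run:
```python
from h import *
a=env.get_image("scene")[:,:,::-1]
cv2.imwrite("pics/c7.png",np.hstack([cv2.resize(a,(400,300)),cv2.resize(np.clip(a[200:290,270:390]*1.6,0,255).astype('uint8'),(400,300),interpolation=cv2.INTER_CUBIC)]))
```

```text
(no output)
```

View pics/c7.png

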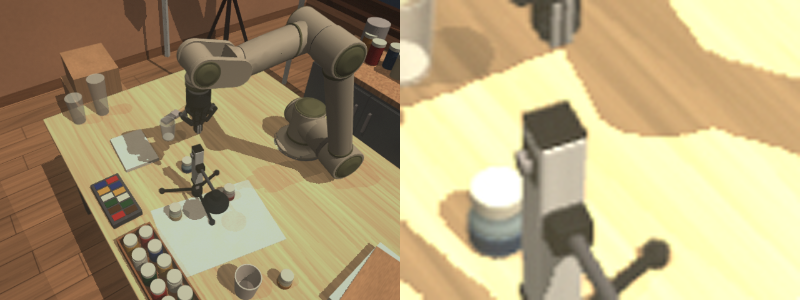

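The sleeve is lowered with the button fully out at (522,160) in the right half. The hand is clear and the bystanders haven't moved.

```bash
python3 -c "
from rig import env
print(env.close_job())"
```

```text
the job is handed in; nothing more can be done
None
```

The sleeve is lowered about 50 mm and locked in its next hole with the button fully out; it was pushed gently to its stop (about 6 N), the jars, cup, pot, brush and sketchbook weren't moved, and the job was handed in at about 19 s.

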